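Set the overload stop screw of a load-cell stand

TASK

Set the overload stop on the load-cell stand: turn the stop screw clockwise by its T-bar until it bottoms on the beam and will turn no further, then back it off a quarter of a turn and let go of it. Leave the brass weight and the spanner that lie with the stand where they are.

Things in the scene. Friction and masses are not known exactly. Their poses are not given: they have to be found in the camera images.
- stand: Fixed stand: dark base plate 260 x 150 x 15 mm, a level aluminium beam 32 mm wide over it and, at the beam's free end, a grey bridge (108 mm along y, 45 along x, top 125 mm above the table) with the upright stop screw through it. Origin: on the table, on the screw axis; z up, x along the beam away from the screw (plate: x -60 to 200 mm). Nothing on it but the screw is higher than 133 mm.
- handle (a point): Centre of the screw's steel T-bar, on the screw axis, 185 mm above the table when bottomed (rises 8 mm a turn). Level bar 104 mm long, 16 thick, 24 high (12 above and below this point), with a black 30 mm ball on one end, centred 60 mm from the axis. x points along the bar to the ball, z up. Under its middle a collar 28 mm across, 12 to 26 mm below this point; else clear to the bridge.
- stop_screw (a joint): Turn of the screw, rad: 0 bottomed on the beam (hard stop, ball end then along the stand's +x), growing as it is backed off, anticlockwise from above; clockwise from above screws it down. Starts 0.6 to 2.4 rad up; can go up to one full turn. Friction of about 0.12 N m (plus 0.1 N m per rad/s) keeps it where it is left.
- weight_mid (a point): Brass weight, loose, 42 mm across and 66 mm high, upright on the base plate beside the beam; this point is on its axis half-way up.
- spanner: Steel spanner, loose, 160 mm long, lying flat on the table beside the stand; origin at its middle underneath.

How it is judged:
By the outcome, as a careful person would: the job done as asked, in the order asked, and still so for the second after the job is handed in, with the robot touching nothing.
It also fails if it takes over 51 s, if anything falls off the work surface, if the arm or the gripper's body presses on something with over 40 N, if the wrist force passes 120 N, or if a joint passes its speed limit or range.

ROBOT

A 7-joint arm with a two-finger parallel gripper is mounted at the origin on the work surface. World frame = base frame: x ahead of the robot, y to its left, z up, the work surface at z = 0. Lengths are in m, angles in rad, forces in N, time in s.
With the tool pointing down it reaches from about 0.425 to 0.825 m from the base axis. Payload 3.6 kg.
Tool frame: the origin (TCP) lies on the mounting face of the last link; the fingertips stand 186 mm ahead of it and the grasp point (between the pads) lies 167 mm ahead of it; z points along the fingers, y is the direction in which the jaws open and shut (so a half turn about z gives the same grasp; the last joint's range is limited). The gripper opens to 93 mm and grips with 3 to 60 N. Pads are 15 mm wide; open, the fingers measure 128 mm over their backs; the gripper's body (75 mm by 188 mm) begins 65 mm behind the grasp point.
Start: joints at [-1.254, 0.615, -0.013, 1.423, 0.008, 1.103, -0.04], TCP at [0.218, 0.612, 0.405] pointing down, gripper open.
Joint ranges: [-3.12, 3.12], [-0.3, 2.06], [-1.34, 1.32], [0.26, 2.42], [-1.36, 4.5], [0.01, 1.98], [-2.84, 2.84]. Speed limits (rad/s): [2.79, 2.79, 3.14, 3.14, 3.14, 3.14, 3.14].

INTERFACE

Orientations are given as a unit quaternion [x, y, z, w].
In Python, from workcell import env gives the robot as it stands.
- The arm moves only by the tool play_rows, never from a script. Its argument "motion" is a list of rows, each a list of 2 entries, a list of its own where there are three numbers: the shift along the tool's x, y, z in cm, then the turn about the tool's z in degrees. A call has 1 to 5 rows; each row shifts and turns the commanded pose from where the row before left it, along the tool's axes as they then stand; what a row does not reach is not made up. A row lasts 1/8 s, in which the tool goes at most 62.5 mm and 10.7 degrees, less where a joint would pass 70% of its speed; a pose out of reach is approached as far as the arm can. A call with a gripper value outside its range is refused whole. "gripper" is the gripper command: -1 is fully open, 1 is shut, values between are in proportion, set as the call begins (left out, the last holds). The fingers move at their own pace and stop on an object; the grip force is fixed at half the most. Time passes only in rows, so rows that do not move let the fingers close. It gives the time, the measured TCP pose, the force and the opening at its end, in the units of the state.
- env.get_obs(): the state, without advancing time (a new reading comes with each control period).
- env.camera(name): name is "scene" or "side" or "wrist"; returns the picture (384x512x3 uint8, red, green, blue); there is no depth.
- env.get_calibration(name): a dict with "camera_matrix" (3x3 intrinsics, pixels), "R" (3x3) and "t" (3): a world point X has camera coordinates R X + t; the wrist camera has in their place "tool_from_camera" (4x4, takes a point from camera to tool coordinates, whose origin is the TCP and whose axes are the flange's). Camera axes: x right, y down, z forward; pixel columns grow to the right and rows downward; lengths in m; the calibration is good to about 2 mm. A picture is of the moment at which its call begins: read the wrist's pose just before it. get_calibration takes no time and is no camera call.
- env.finish_job(): hands the job in, once; it reports no verdict.
The state is a dict: "time_s": time; "joint_positions": joint angles; "dq": joint speeds; "joint_torque": joint torques, N m; "ee_pos": TCP position; "tcp_rot": TCP orientation; "wrist_force": force on the tool from outside, world axes, zero at the start; "ft_torque": the same for the moment, N m; "width": finger opening in m.
Only numpy, scipy, OpenCV 4.12 (cv2) and the standard library are available. Lean on these libraries where they do the work, as an engineer would, in place of code of your own. Each camera call takes 0.05 s, during which the arm holds its last target.

## Working session

There is one attempt and no reset: what is moved stays moved. The work goes in short steps, Python scripts to look and compute and a tool call to move; the robot and the scene stay as the last step left them, time stands still between calls to the robot, and variables do not carry over. Pictures are saved under pics/ and viewed, and the job is handed in when it is done.

Besides the shell and the picture viewer there is one more tool, called after "Request:" as a command line: name --argument value ..., lists and objects as JSON in quotes. play_rows: Moves the arm, as the interface text tells. Its arguments: {"type":"object","properties":{"motion":{"type":"array"},"gripper":{"type":"number"}},"required":["motion"]}

```bash
mkdir -p pics; cat > h.py <<'E'
from workcell import env
import cv2,numpy as np
from scipy.spatial.transform import Rotation as Ro
def snap(n,f):
    im=env.camera(n); cv2.imwrite(f'pics/{f}.png',im[:,:,::-1]); return im
E
python3 - <<'E'
from h import *
np.set_printoptions(precision=4,suppress=True)
o=env.get_obs(); print({k:np.round(v,4) for k,v in o.items()})
for n in('scene','side','wrist'): snap(n,n+'0'); print(n,env.get_calibration(n))
E
```

```text
{'time_s': np.float64(0.0), 'joint_positions': array([-1.2545,  0.6159, -0.0126,  1.4249,  0.0081,  1.1034, -0.0404]), 'dq': array([-0.0004, -0.    ,  0.0009, -0.0012, -0.0019,  0.0002, -0.0012]), 'joint_torque': array([ -0.0006, -45.8927,   0.2091, -16.5739,  -0.061 ,   0.0206,
         0.0002]), 'ee_pos': array([0.2183, 0.6119, 0.4036]), 'tcp_rot': array([ 0.1705,  0.9854, -0.0013, -0.0002]), 'wrist_force': array([-0.2372, -0.2025, -0.0505]), 'ft_torque': array([0.0479, 0.0214, 0.0279]), 'width': np.float64(0.0932)}
scene {'camera_matrix': array([[346.6802,   0.    , 249.6004],
       [  0.    , 346.6802, 192.4461],
       [  0.    ,   0.    ,   1.    ]]), 'R': array([[-0.3892,  0.9209, -0.0224],
       [ 0.5767,  0.2247, -0.7854],
       [-0.7183, -0.3186, -0.6186]]), 't': array([ 0.1746, -0.2531,  1.1808])}
side {'camera_matrix': array([[408.9221,   0.    , 254.2286],
       [  0.    , 408.9221, 193.2021],
       [  0.    ,   0.    ,   1.    ]]), 'R': array([[ 0.9343, -0.3563, -0.0118],
       [-0.2456, -0.6192, -0.7458],
       [ 0.2584,  0.6997, -0.6661]]), 't': array([-0.5374,  0.2713,  0.7539])}
wrist {'camera_matrix': array([[327.8282,   0.    , 253.5635],
       [  0.    , 327.8282, 196.6704],
       [  0.    ,   0.    ,   1.    ]]), 'tool_from_camera': array([[ 0.0005, -0.9631, -0.269 ,  0.0744],
       [ 1.    ,  0.0004,  0.0005, -0.0004],
       [-0.0003, -0.269 ,  0.9631,  0.0199],
       [ 0.    ,  0.    ,  0.    ,  1.    ]])}
```

View pics/scene0.png

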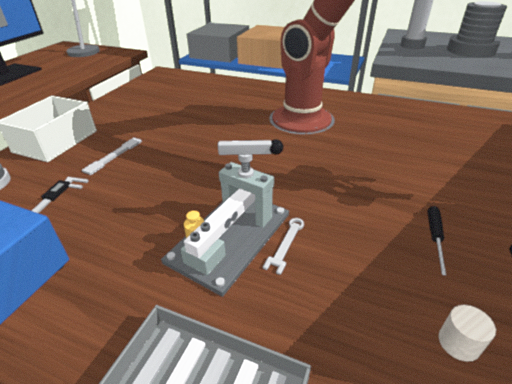

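View pics/side0.png

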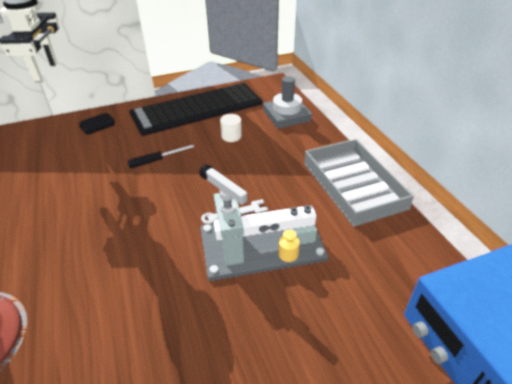

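View pics/wrist0.png

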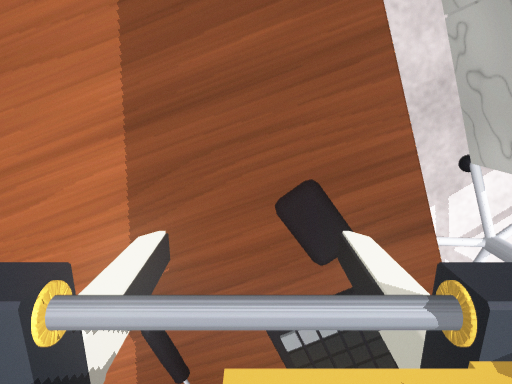

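The scene view shows the stand with the ball at about (276,146) and the bar's other end at about (220,148). In the side view the ball is at (206,171). I'll enlarge both for precise pixels.

```bash
python3 - <<'E'
import cv2
a=cv2.imread('pics/scene0.png')[130:300,150:310]; cv2.imwrite('pics/sc_z.png',cv2.resize(a,None,fx=3.5,fy=3.5,interpolation=cv2.INTER_CUBIC))
a=cv2.imread('pics/side0.png')[155:285,190:340]; cv2.imwrite('pics/si_z.png',cv2.resize(a,None,fx=4,fy=4,interpolation=cv2.INTER_CUBIC))
E
```

```text
(no output)
```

View pics/sc_z.png

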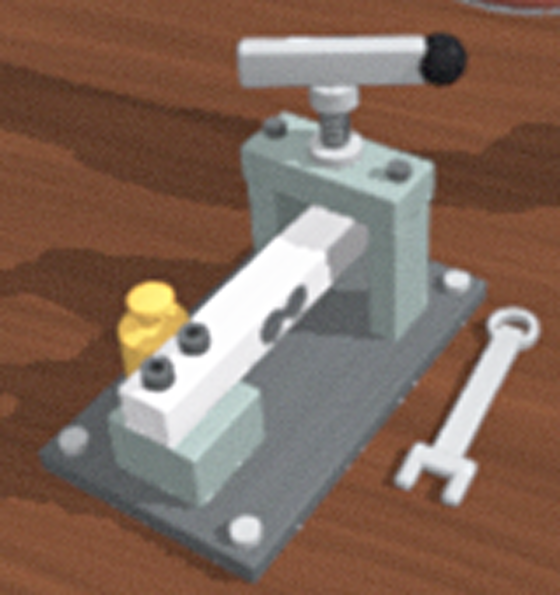

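View pics/si_z.png

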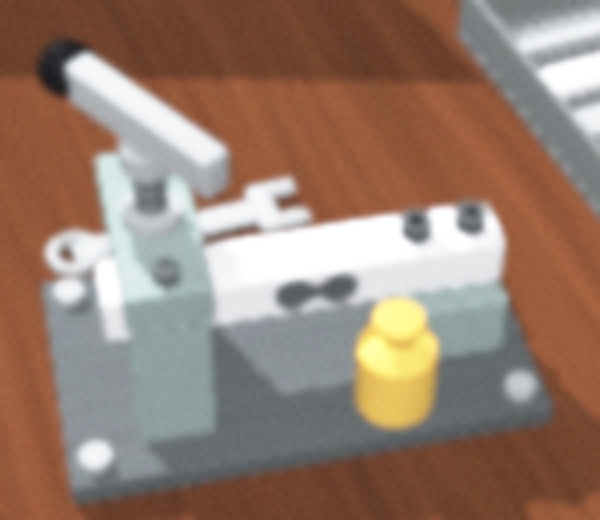

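```bash
cat > fit.py <<'E'
from h import *
from scipy.optimize import least_squares
C={n:env.get_calibration(n) for n in('scene','side')}
def proj(n,X):
    c=C[n]; p=c['R']@X+c['t']; p=c['camera_matrix']@p; return p[:2]/p[2]
S=lambda u,v:(150+u/3.5,130+v/3.5); D=lambda u,v:(190+u/4,155+v/4)
obs=[('scene',(.2,-.075,.015),S(40,455)),('scene',(.2,.075,.015),S(253,570)),('scene',(-.06,.075,.015),S(486,285)),
('side',(-.06,-.075,.015),D(75,492)),('side',(.2,-.075,.015),D(551,408)),('side',(-.06,.075,.015),D(44,288)),
('scene','b',S(443,58)),('side','b',D(62,68)),('scene','e',S(240,62)),('side','e',D(210,170))]
def pt(k,p):
    if k=='b' or k=='e':
        r=.06 if k=='b' else -.052
        k=(r*np.cos(p[3]),r*np.sin(p[3]),.185+.008*p[3]/2/np.pi)
    x,y,z=k;c,s=np.cos(p[2]),np.sin(p[2]); return np.array([p[0]+c*x-s*y,p[1]+s*x+c*y,z])
f=lambda p:np.concatenate([proj(n,pt(k,p))-o for n,k,o in obs])
best=min((least_squares(f,[.5,0,a,q],loss='soft_l1') for a in np.arange(-3,3.2,1) for q in(.8,1.5,2.2)),key=lambda r:r.cost)
if __name__=='__main__':
    p=best.x; print(p,np.degrees(p[2:]),best.cost); print(f(p).reshape(-1,2).round(1))
    print('bar yaw world',np.degrees(p[2]+p[3]))
    o=env.get_obs(); print(o['ee_pos'],Ro.from_quat(o['tcp_rot']).as_matrix().round(3))
E
python3 fit.py
```

```text
[ 0.52994938  0.02850195 -0.15789416  2.13327733] [ -9.04666896 122.22778747] 10.87114209072795
[[-0.9 -1.2]
 [ 0.4 -0.9]
 [ 0.1 -2.1]
 [-1.4 -1.9]
 [ 0.6 -2.1]
 [-1.5 -2.6]
 [-1.1 -0.3]
 [ 0.6 -1.2]
 [-0.6 -0.2]
 [ 1.8  0.1]]
bar yaw world 113.18111850915253
[0.2183742  0.61198152 0.40386518] [[-0.942  0.336 -0.001]
 [ 0.336  0.942 -0.002]
 [-0.    -0.002 -1.   ]]
```

Fit: screw axis at about (0.530, 0.0285), stand yaw −9°, screw about 2.13 rad up, which is inside the given range. I'll travel there at a raised height.

Request:
play_rows --motion '[[[-3.5, -3.18, -1], 0], [[-3.5, -3.18, -1], 0], [[-3.5, -3.18, 0], 0], [[-3.5, -3.18, 0], 0], [[-3.5, -3.18, 0], 0]]' --gripper -1

```text
time_s: 0.78
ee_pos: [0.3304, 0.402, 0.4246]
tcp_rot: [0.171, 0.985, -0.0, 0.0]
wrist_force: [1.2, 0.4, 0.4]
width: 0.093
```

Request:
play_rows --motion '[[[-3.5, -3.18, 0], 0], [[-3.5, -3.18, 0], 0], [[-3.5, -3.18, 0], 0], [[-3.5, -3.18, 0], 0], [[-3.5, -3.18, 0], 0]]'

```text
time_s: 1.4
ee_pos: [0.4417, 0.1936, 0.4247]
tcp_rot: [0.17, 0.985, -0.0, -0.0]
wrist_force: [0.3, 1.1, -0.2]
width: 0.0929
```

Request:
play_rows --motion '[[[-3.5, -3.18, 0], 0], [[-3.5, -3.18, 0], 0], [[-3.5, -3.18, 0], 0], [[-3.5, -3.18, 0], 0], [[0, 0, 0], 10]]'

```text
time_s: 2.02
ee_pos: [0.5314, 0.0231, 0.4245]
tcp_rot: [0.262, 0.965, -0.001, 0.001]
wrist_force: [0.4, -0.2, 0.0]
width: 0.0931
```

Request:
play_rows --motion '[[[0, 0, 0], 10], [[0, 0, 0], 10], [[0, 0, 0], 10], [[0, 0, 0], 7], [[0, 0, 0], 0]]'

```text
time_s: 2.65
ee_pos: [0.5302, 0.0284, 0.4245]
tcp_rot: [0.549, 0.836, -0.0, -0.0]
wrist_force: [0.8, -0.2, 0.2]
width: 0.0932
```

```bash
python3 - <<'E'
from h import *
from fit import best,pt
o=env.get_obs(); R=Ro.from_quat(o['tcp_rot']).as_matrix(); t=o['ee_pos']; print(t,o['joint_positions'].round(2)); print('jaw yaw',np.degrees(np.arctan2(R[1,1],R[0,1])))
im=snap('wrist','w1'); snap('scene','s1'); snap('side','d1')
c=env.get_calibration('wrist'); T=c['tool_from_camera']
for k in [pt('b',best.x),pt((0,0,.1997),best.x),pt('e',best.x)]:
    q=T[:3,:3].T@(R.T@(k-t)-T[:3,3]); q=c['camera_matrix']@q; print(q[:2]/q[2])
E
```

```text
[0.53021452 0.02840056 0.42447655] [-0.32  0.42  0.33  1.75 -0.16  1.    0.48]
jaw yaw 23.4601984045274
[254.08813323 127.53835077]
[253.58100111 221.09205618]
[253.20433291 281.83307054]
```

View pics/w1.png

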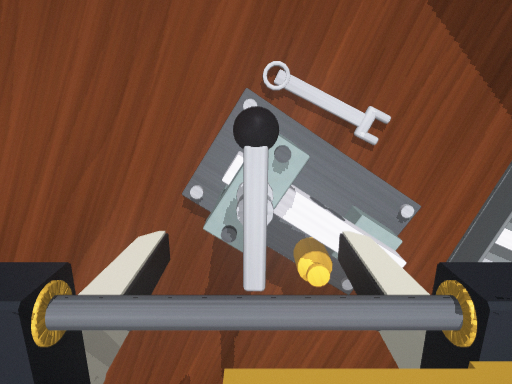

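View pics/s1.png

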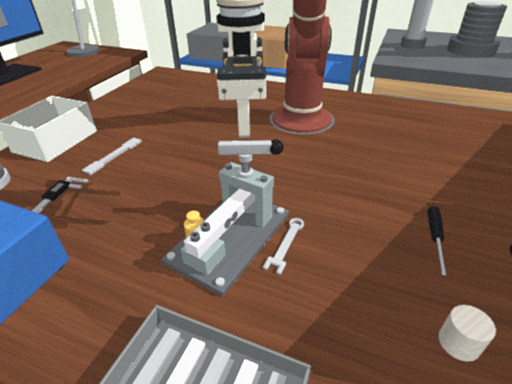

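View pics/d1.png

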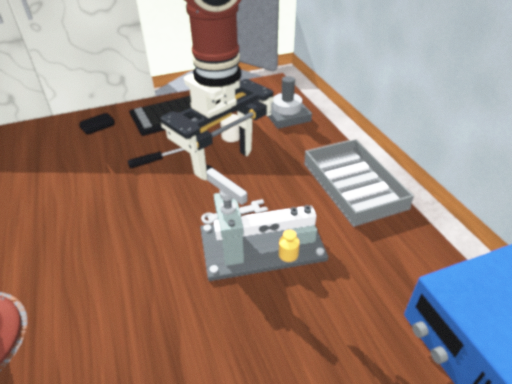

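The wrist view agrees with the fit: ball at (256,128) against a predicted (254,127.5), and the bar runs along column 255, so the jaws are square to it. I'll descend so the fingertips stay above the collar (TCP z about 0.365), then close.

Request:
play_rows --motion '[[[0, 0, 2], 0], [[0, 0, 2], 0], [[0, 0, 1.5], 0], [[0, 0, 0.4], 0], [[0, 0, 0], 0]]'

```text
time_s: 3.42
ee_pos: [0.5305, 0.0281, 0.3659]
tcp_rot: [0.549, 0.836, 0.0, 0.0]
wrist_force: [-0.2, 0.8, 1.1]
width: 0.0934
```

Request:
play_rows --motion '[[[0, 0, 0], 0], [[0, 0, 0], 0], [[0, 0, 0], 0], [[0, 0, 0], 0], [[0, 0, 0], 0]]' --gripper 1

```text
time_s: 4.05
ee_pos: [0.5303, 0.0282, 0.3658]
tcp_rot: [0.549, 0.836, 0.0, 0.0]
wrist_force: [0.2, 0.0, -0.8]
width: 0.0475
```

Request:
play_rows --motion '[[[0, 0, 0], 0], [[0, 0, 0], 0], [[0, 0, 0], 0]]'

```text
time_s: 4.42
ee_pos: [0.5303, 0.0282, 0.3657]
tcp_rot: [0.549, 0.836, -0.0, -0.0]
wrist_force: [0.1, 0.5, 0.5]
width: 0.0175
```

```bash
python3 - <<'E'
from h import *
for n in('side','scene'):
    im=env.camera(n)[:,:,::-1]; a=im[90:290,150:350]; cv2.imwrite(f'pics/{n}2.png',cv2.resize(a,None,fx=3,fy=3,interpolation=cv2.INTER_CUBIC))
o=env.get_obs(); print(o['ee_pos'],o['joint_positions'].round(2),o['wrist_force'],o['ft_torque'],o['width'])
E
```

```text
[0.53065632 0.02836349 0.365751  ] [-0.3   0.49  0.31  1.83 -0.19  0.85  0.5 ] [ 1.00737746 -0.54239788 -0.87526896] [ 0.01433238 -0.24934979 -0.06248215] 0.015548184479710273
```

View pics/side2.png

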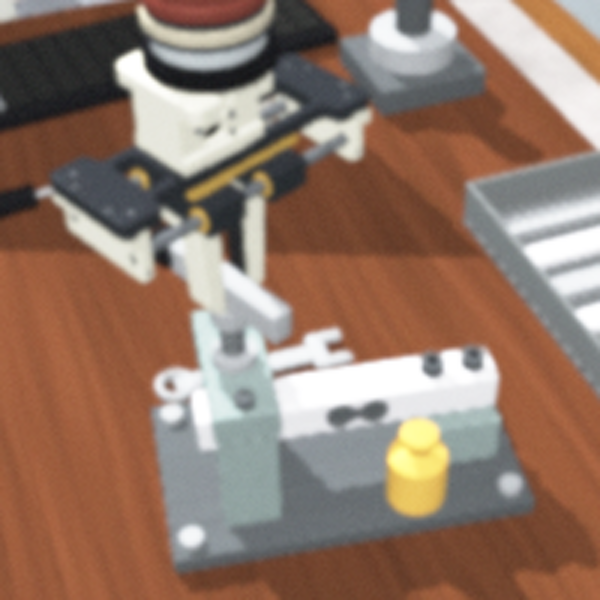

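View pics/scene2.png

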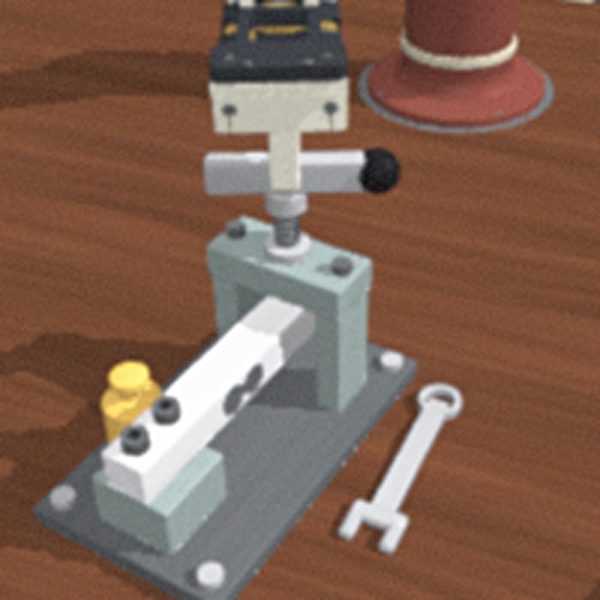

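The jaws are closed on the bar (15.5 mm), centred over the screw, with the tips just above the collar. Now I'll turn clockwise (+) and follow the thread down at about 0.02 mm/deg.

Request:
play_rows --motion '[[[0, 0, 0.01], 4], [[0, 0, 0.01], 4], [[0, 0, 0.01], 4], [[0, 0, 0.01], 4], [[0, 0, 0.01], 4]]'

```text
time_s: 5.15
ee_pos: [0.5308, 0.0285, 0.3653]
tcp_rot: [0.686, 0.727, 0.0, 0.001]
wrist_force: [1.0, 0.2, -1.2]
width: 0.0155
```

Request:
play_rows --motion '[[[0, 0, 0.01], 4], [[0, 0, 0.01], 4], [[0, 0, 0.01], 4], [[0, 0, 0.01], 4], [[0, 0, 0.01], 4]]'

```text
time_s: 5.78
ee_pos: [0.5309, 0.0285, 0.3649]
tcp_rot: [0.802, 0.597, 0.001, 0.001]
wrist_force: [2.5, 0.5, -1.1]
width: 0.0158
```

```bash
cat > st.py <<'E'
from h import *
o=env.get_obs(); R=Ro.from_quat(o['tcp_rot']).as_matrix()
print(o['time_s'],o['ee_pos'].round(4),'jaw yaw',np.degrees(np.arctan2(R[1,1],R[0,1])).round(2),o['joint_positions'].round(2),o['wrist_force'].round(1),o['ft_torque'].round(3),o['width'].round(4))
E
python3 st.py
```

```text
Traceback (most recent call last):
  File "st.py", line 3, in <module>
    print(o['time_s'],o['ee_pos'].round(4),'jaw yaw',np.degrees(np.arctan2(R[1,1],R[0,1])).round(2),o['joint_positions'].round(2),o['wrist_force'].round(1),o['ft_torque'].round(3),o['width'].round(4))
                                                                                                                                                                                    ^^^^^^^^^^^^^^^^
AttributeError: 'float' object has no attribute 'round'
```

```bash
sed -i "s/o\['width'\].round(4)/o['width']/" st.py; python3 st.py; python3 - <<'E'
from h import *
for n in('scene',):
    im=env.camera(n)[:,:,::-1]; a=im[90:290,150:350]; cv2.imwrite(f'pics/{n}3.png',cv2.resize(a,None,fx=3,fy=3,interpolation=cv2.INTER_CUBIC))
E
```

```text
5.775 [0.5309 0.0285 0.3649] jaw yaw -16.68 [-0.43  0.52  0.5   1.83 -0.32  0.87 -0.06] [ 2.5  0.5 -1.1] [ 0.024 -0.247  0.146] 0.015816145164587816
```

View pics/scene3.png

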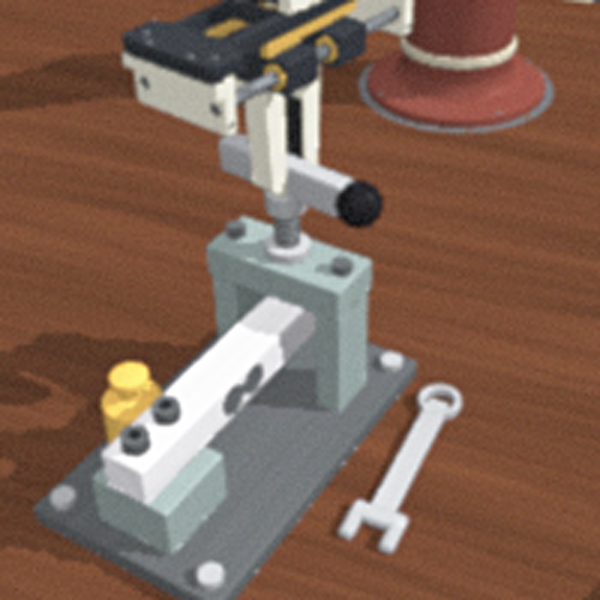

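The bar follows the jaws and j7 has plenty of range. About 80° remain.

Request:
play_rows --motion '[[[0, 0, 0.01], 4], [[0, 0, 0.01], 4], [[0, 0, 0.01], 4], [[0, 0, 0.01], 4], [[0, 0, 0.01], 4]]'

```text
time_s: 6.45
ee_pos: [0.531, 0.0284, 0.3645]
tcp_rot: [0.894, 0.449, 0.001, 0.001]
wrist_force: [2.9, -0.4, -1.7]
width: 0.0159
```

Request:
play_rows --motion '[[[0, 0, 0.01], 4], [[0, 0, 0.01], 4], [[0, 0, 0.01], 4], [[0, 0, 0.01], 4], [[0, 0, 0.01], 4]]'

```text
time_s: 7.08
ee_pos: [0.5311, 0.0283, 0.364]
tcp_rot: [0.958, 0.287, 0.001, 0.001]
wrist_force: [2.5, -0.1, -1.3]
width: 0.0162
```

Request:
play_rows --motion '[[[0, 0, 0.01], 4], [[0, 0, 0.01], 4], [[0, 0, 0.01], 4], [[0, 0, 0.01], 4], [[0, 0, 0.01], 4]]'

```text
time_s: 7.7
ee_pos: [0.5311, 0.0281, 0.3636]
tcp_rot: [0.993, 0.116, 0.001, 0.001]
wrist_force: [2.0, -0.4, -0.9]
width: 0.0155
```

```bash
python3 st.py
```

```text
7.7 [0.5311 0.0281 0.3636] jaw yaw -76.65 [-0.6   0.59  0.81  1.84 -0.52  0.94 -0.9 ] [ 2.  -0.4 -0.9] [-0.15  -0.35   0.237] 0.015530979719184148
```

Request:
play_rows --motion '[[[0, 0, 0.01], 4], [[0, 0, 0.01], 4], [[0, 0, 0.01], 4], [[0, 0, 0.0], 2], [[0, 0, 0], 0]]'

```text
time_s: 8.32
ee_pos: [0.5311, 0.028, 0.3633]
tcp_rot: [1.0, -0.005, 0.001, 0.001]
wrist_force: [5.7, -1.2, -1.7]
width: 0.0157
```

```bash
python3 st.py
```

```text
8.325 [0.5311 0.028  0.3633] jaw yaw -90.6 [-0.64  0.62  0.88  1.84 -0.57  0.96 -1.09] [ 5.7 -1.2 -1.7] [-0.222 -0.757  0.019] 0.015749593588811804
```

Request:
play_rows --motion '[[[0, 0, 0.005], 2], [[0, 0, 0.005], 2], [[0, 0, 0], 0]]'

```text
time_s: 8.7
ee_pos: [0.5311, 0.028, 0.3632]
tcp_rot: [0.999, -0.041, 0.001, 0.0]
wrist_force: [5.1, -2.2, -2.1]
width: 0.0158
```

```bash
python3 st.py
```

```text
8.7 [0.5311 0.028  0.3632] jaw yaw -94.65 [-0.65  0.62  0.9   1.84 -0.59  0.97 -1.15] [ 5.1 -2.2 -2.1] [-0.25  -0.887  0.068] 0.015753914287020335
```

Request:
play_rows --motion '[[[0, 0, 0.005], 2], [[0, 0, 0.005], 2], [[0, 0, 0], 0]]'

```text
time_s: 9.07
ee_pos: [0.5311, 0.028, 0.3631]
tcp_rot: [0.997, -0.075, 0.002, 0.0]
wrist_force: [5.1, -2.0, -1.0]
width: 0.0161
```

```bash
python3 st.py
```

```text
9.075 [0.5311 0.028  0.3631] jaw yaw -98.66 [-0.66  0.63  0.92  1.84 -0.6   0.97 -1.2 ] [ 5.1 -2.  -1. ] [-0.226 -0.873  0.068] 0.01606050229883901
```

Request:
play_rows --motion '[[[0, 0, 0.005], 2], [[0, 0, 0], 0]]'

```text
time_s: 9.32
ee_pos: [0.5311, 0.0281, 0.3631]
tcp_rot: [0.996, -0.092, 0.001, 0.001]
wrist_force: [5.0, -1.4, -0.5]
width: 0.0157
```

```bash
python3 st.py
```

```text
9.325 [0.5311 0.0281 0.3631] jaw yaw -100.5 [-0.66  0.64  0.93  1.84 -0.61  0.98 -1.23] [ 5.  -1.4 -0.5] [-0.369 -0.855  0.547] 0.01568347624973522
```

Request:
play_rows --motion '[[[0, 0, 0], 2], [[0, 0, 0], 0]]'

```text
time_s: 9.57
ee_pos: [0.531, 0.0281, 0.3631]
tcp_rot: [0.994, -0.109, 0.001, 0.001]
wrist_force: [5.2, -1.2, -1.0]
width: 0.0159
```

```bash
python3 st.py; python3 - <<'E'
from h import *
for n in('scene','side','wrist'):
    im=env.camera(n)[:,:,::-1]; cv2.imwrite(f'pics/{n}4.png',im); a=im[90:290,150:350]; cv2.imwrite(f'pics/{n}4z.png',cv2.resize(a,None,fx=3,fy=3,interpolation=cv2.INTER_CUBIC))
E
```

```text
9.575 [0.531  0.0281 0.3631] jaw yaw -102.48 [-0.67  0.64  0.94  1.84 -0.61  0.98 -1.26] [ 5.2 -1.2 -1. ] [-0.451 -0.916  0.693] 0.015945805595043418
```

View pics/wrist4.png

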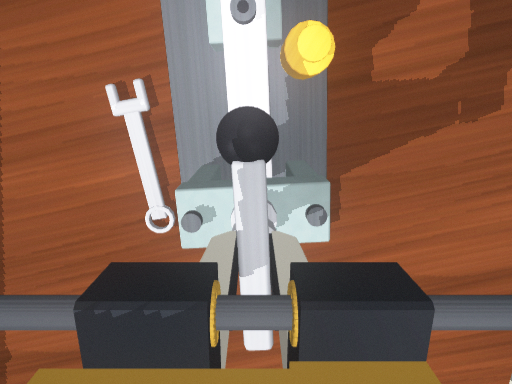

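View pics/side4z.png

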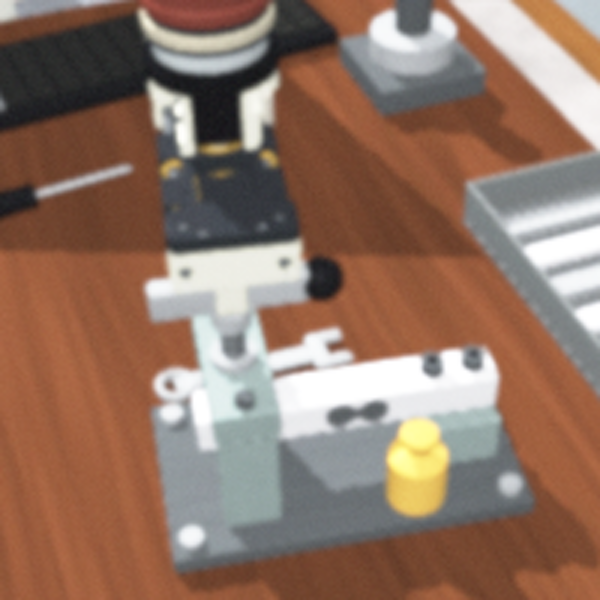

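The z torque jumped from 0.07 to 0.69 N m over the last 4°, and the ball lies over the beam, so the screw has bottomed. I'll measure the bar's yaw here as the reference for the quarter turn.

```bash
cat > ang.py <<'E'
import sys
from h import *
from fit import C
def ball(im,g):
    x,y=map(int,g); r=26
    a=im[max(0,y-r):y+r,max(0,x-r):x+r].astype(int).max(2)
    n,l,s,c=cv2.connectedComponentsWithStats((a<70).astype(np.uint8))
    i=1+np.argmax(s[1:,4]); return c[i]+[max(0,x-r),max(0,y-r)],s[i]
def ray_plane(K,R,t,uv,z):   # world->cam R,t
    d=R.T@np.linalg.solve(K,[*uv,1]); o=-R.T@t; return o+d*(z-o[2])/d[2]
def wristcam(pos,quat):
    c=env.get_calibration('wrist'); T=c['tool_from_camera']; Rt=Ro.from_quat(quat).as_matrix()
    Rwc=Rt@T[:3,:3]; p=pos+Rt@T[:3,3]; return c['camera_matrix'],Rwc.T,-Rwc.T@p
def run(ims,guess,z,pos,quat,ax=(.53,.0285)):
    for n,g in guess.items():
        uv,s=ball(ims[n],g)
        K,R,t=wristcam(pos,quat) if n=='wrist' else (C[n]['camera_matrix'],C[n]['R'],C[n]['t'])
        X=ray_plane(K,R,t,uv,z); d=X[:2]-ax; print(n,uv.round(1),s,X.round(4),'r',np.hypot(*d).round(4),'yaw',np.degrees(np.arctan2(d[1],d[0])).round(1))
E
python3 - <<'E'
from ang import *
o=env.get_obs()
ims={n:cv2.imread(f'pics/{n}4.png')[:,:,::-1] for n in('scene','side','wrist')}
cv2.imwrite('pics/sc4.png',cv2.resize(ims['scene'][110:200,190:310,::-1],None,fx=5,fy=5))
run(ims,{'wrist':(248,137),'side':(257,183)},.185,o['ee_pos'],o['tcp_rot'])
E
```

```text
wrist [248.8 143.6] [   0    9   52   43 1599] [0.5875 0.0173 0.185 ] r 0.0586 yaw -11.0
side [239.  163.1] [  0   0  18  14 192] [0.577  0.0865 0.185 ] r 0.0747 yaw 50.9
```

View pics/sc4.png

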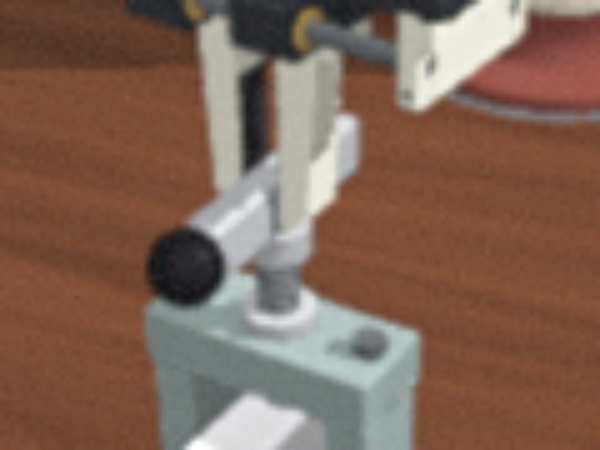

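```bash
cat >> ang.py <<'E'
def manual(pts,z,pos,quat,ax=(.53,.0285)):
    for n,uv in pts.items():
        K,R,t=wristcam(pos,quat) if n=='wrist' else (C[n]['camera_matrix'],C[n]['R'],C[n]['t'])
        X=ray_plane(K,R,t,uv,z); d=X[:2]-ax; print(n,X.round(4),'r',np.hypot(*d).round(4),'yaw',np.degrees(np.arctan2(d[1],d[0])).round(1))
E
python3 - <<'E'
from ang import *
o=env.get_obs()
manual({'scene':(227.4,163.2),'side':(257.7,182.7),'wrist':(248,137)},.185,o['ee_pos'],o['tcp_rot'])
E
```

```text
scene [0.59  0.02  0.185] r 0.0606 yaw -8.1
side [0.5901 0.0142 0.185 ] r 0.0618 yaw -13.4
wrist [0.5906 0.017  0.185 ] r 0.0617 yaw -10.7
```

Bottomed bar yaw is about −10° (mean of three views; −9° from the stand fit), and the jaws lead by about 2.5°. I'll back off to near +90° and then measure.

Request:
play_rows --motion '[[[0, 0, -0.01], -4], [[0, 0, -0.01], -4], [[0, 0, -0.01], -4], [[0, 0, -0.01], -4], [[0, 0, -0.01], -4]]'

```text
time_s: 10.35
ee_pos: [0.5309, 0.0279, 0.3635]
tcp_rot: [0.998, 0.064, 0.001, 0.0]
wrist_force: [5.8, -2.1, -1.6]
width: 0.016
```

Request:
play_rows --motion '[[[0, 0, -0.01], -4], [[0, 0, -0.01], -4], [[0, 0, -0.01], -4], [[0, 0, -0.01], -4], [[0, 0, -0.01], -4]]'

```text
time_s: 10.98
ee_pos: [0.5309, 0.028, 0.3639]
tcp_rot: [0.972, 0.237, 0.001, 0.0]
wrist_force: [6.2, -1.6, -1.8]
width: 0.0156
```

Request:
play_rows --motion '[[[0, 0, -0.01], -4], [[0, 0, -0.01], -4], [[0, 0, -0.01], -4], [[0, 0, -0.01], -4], [[0, 0, -0.01], -4]]'

```text
time_s: 11.6
ee_pos: [0.5309, 0.0281, 0.3643]
tcp_rot: [0.916, 0.402, 0.001, 0.0]
wrist_force: [4.6, -0.6, -3.0]
width: 0.0159
```

Request:
play_rows --motion '[[[0, 0, -0.01], -4], [[0, 0, -0.01], -4], [[0, 0, -0.01], -4], [[0, 0, -0.01], -4], [[0, 0, -0.01], -4]]'

```text
time_s: 12.22
ee_pos: [0.5309, 0.0282, 0.3648]
tcp_rot: [0.832, 0.555, 0.001, 0.001]
wrist_force: [6.1, -0.6, -3.1]
width: 0.0156
```

Request:
play_rows --motion '[[[0, 0, -0.01], -4], [[0, 0, -0.01], -4], [[0, 0, -0.01], -3], [[0, 0, 0], 0], [[0, 0, 0], 0]]'

```text
time_s: 12.85
ee_pos: [0.5308, 0.0283, 0.365]
tcp_rot: [0.775, 0.632, 0.001, 0.001]
wrist_force: [5.0, -0.4, -2.6]
width: 0.0156
```

```bash
python3 st.py; python3 - <<'E'
from h import *
for n in('scene','side','wrist'):
    im=env.camera(n)[:,:,::-1]; cv2.imwrite(f'pics/{n}5.png',im)
a=cv2.imread('pics/scene5.png')[110:200,190:310]; cv2.imwrite('pics/scene5z.png',cv2.resize(a,None,fx=5,fy=5,interpolation=cv2.INTER_CUBIC))
a=cv2.imread('pics/side5.png')[140:230,170:290]; cv2.imwrite('pics/side5z.png',cv2.resize(a,None,fx=5,fy=5,interpolation=cv2.INTER_CUBIC))
E
```

```text
12.85 [0.5308 0.0283 0.365 ] jaw yaw -11.67 [-0.41  0.51  0.48  1.83 -0.3   0.87  0.01] [ 5.  -0.4 -2.6] [-0.128 -1.008  0.034] 0.015614043254596241
```

View pics/wrist5.png

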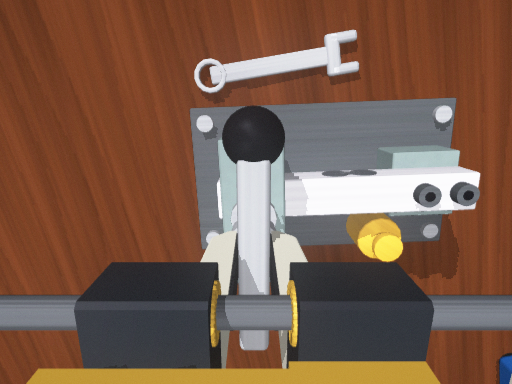

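View pics/scene5z.png

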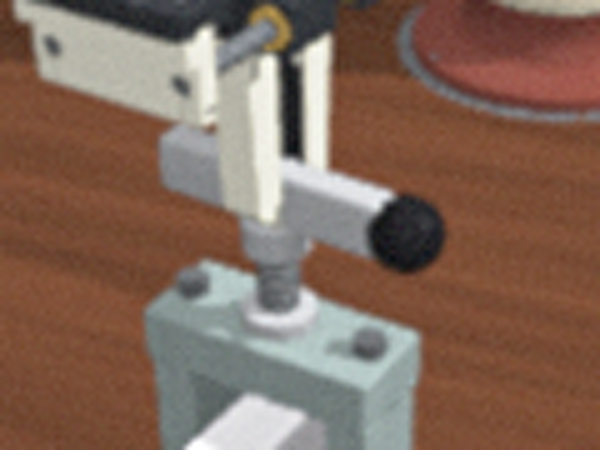

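View pics/side5z.png

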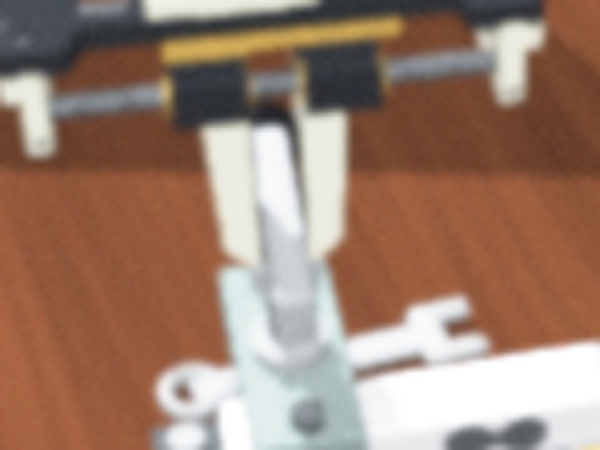

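The wrist view shows the bar upright (253,137)→(254,345), while the plate bolts (205,124) and (443,114) slope 2.4°. So the back-off is about 88°. I'll add 2°.

Request:
play_rows --motion '[[[0, 0, 0], -2], [[0, 0, 0], 0], [[0, 0, 0], 0]]'

```text
time_s: 13.38
ee_pos: [0.5308, 0.0283, 0.3651]
tcp_rot: [0.764, 0.645, 0.001, 0.001]
wrist_force: [5.7, -0.2, -2.2]
width: 0.0158
```

```bash
python3 st.py; python3 - <<'E'
from ang import *
from scipy.optimize import least_squares
o=env.get_obs()
cv2.imwrite('pics/w6.png',env.camera('wrist')[:,:,::-1])
a=cv2.imread('pics/w6.png')[85:355,180:480]; cv2.imwrite('pics/w6z.png',cv2.resize(a,None,fx=2.2,fy=2.2,interpolation=cv2.INTER_CUBIC))
E
```

```text
13.375 [0.5308 0.0283 0.3651] jaw yaw -9.67 [-0.41  0.51  0.47  1.83 -0.29  0.87  0.03] [ 5.7 -0.2 -2.2] [-0.14  -1.053 -0.04 ] 0.015811979373871386
```

View pics/w6z.png

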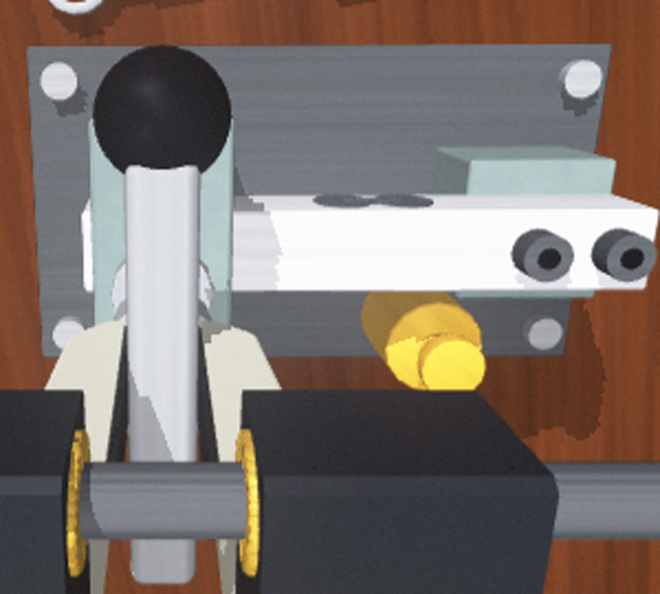

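The plate edge is now level at row 45 from end to end, and the bar is symmetric about column 162. That is 90° within about half a degree. I'll release and retreat upward.

Request:
play_rows --motion '[[[0, 0, 0], 0], [[0, 0, 0], 0], [[0, 0, 0], 0], [[0, 0, 0], 0], [[0, 0, 0], 0]]' --gripper -1

```text
time_s: 14.05
ee_pos: [0.5302, 0.0282, 0.365]
tcp_rot: [0.764, 0.645, -0.0, -0.0]
wrist_force: [-0.4, 0.4, -0.1]
width: 0.0613
```

Request:
play_rows --motion '[[[0, 0, 0], 0], [[0, 0, -1], 0], [[0, 0, -2], 0], [[0, 0, -2], 0], [[0, 0, -2], 0]]'

```text
time_s: 14.68
ee_pos: [0.5303, 0.0281, 0.4364]
tcp_rot: [0.764, 0.645, 0.0, 0.0]
wrist_force: [0.4, 0.8, -0.7]
width: 0.0926
```

Request:
play_rows --motion '[[[0, 0, -2], 0], [[0, 0, -1], 0], [[0, 0, 0], 0], [[0, 0, 0], 0]]'

```text
time_s: 15.18
ee_pos: [0.5301, 0.0283, 0.4643]
tcp_rot: [0.764, 0.645, -0.001, -0.0]
wrist_force: [-0.3, -0.9, 0.9]
width: 0.093
```

```bash
python3 st.py; python3 - <<'E'
from h import *
cv2.imwrite('pics/w7.png',env.camera('wrist')[:,:,::-1])
im=env.camera('scene')[:,:,::-1]; cv2.imwrite('pics/s7.png',cv2.resize(im[110:300,150:310],None,fx=3,fy=3))
E
```

```text
15.175 [0.5301 0.0283 0.4643] jaw yaw -9.63 [-0.45  0.4   0.52  1.69 -0.22  1.11 -0.03] [-0.3 -0.9  0.9] [-0.092  0.09   0.007] 0.0930136862478628
```

View pics/w7.png

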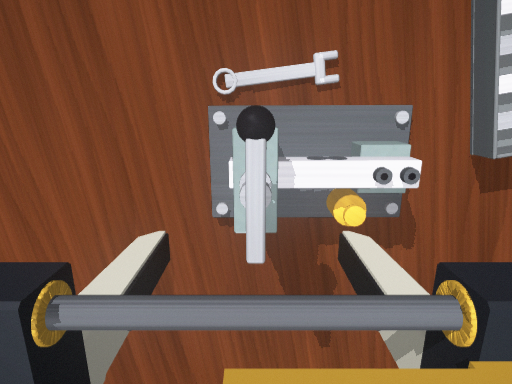

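View pics/s7.png

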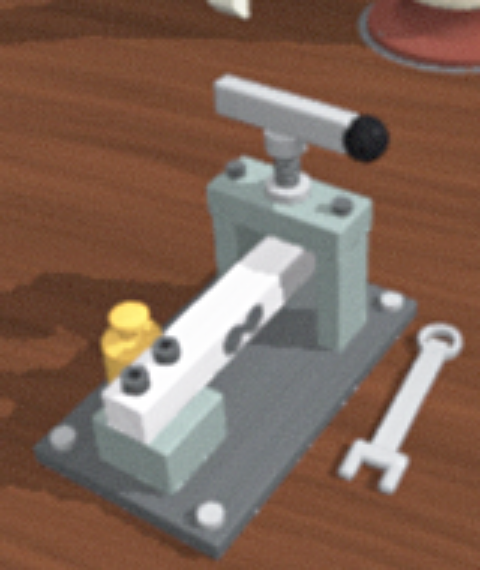

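The gripper is clear. The bar runs from (256,123) to (256,262), square to the beam and parallel to the bridge, and the weight and spanner have not moved. I'm handing it in.

```bash
python3 -c "
from h import *
print(env.finish_job())"
```

```text
the job is handed in; nothing more can be done
None
```

The overload stop is set: I turned the screw clockwise until it bottomed, backed it off a quarter turn, let go and handed the job in at about 15 s.

- **Bottoming:** I gripped the T-bar on the screw axis and turned it about 122°. The torque about the screw axis then jumped from 0.07 to 0.69 N m, with the ball end over the beam.
- **Back-off:** I backed it off in two steps, to about 88° and then 2° more. After release, the wrist camera shows the bar square to the beam. I put the back-off at 90° within about 1°.
- **Left clear:** The gripper is open and about 8 cm above the bar, with no contact force. The weight and spanner look unmoved.
- **Disagreement:** At the bottomed position, the three cameras gave ball yaws of −8.1°, −13.4° and −10.7°, against −9.0° from the first fit of the stand. I put this down to calibration and pixel error. For the final angle I relied on the wrist picture comparing the bar with the plate, which agreed with the jaw angle to about 1°.

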